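Load the seed bar into the seeder

ROBOT

A 6-joint arm with a two-finger parallel gripper is mounted at the origin on a cart in front of the work surface, level with it; the furniture and walls round the work are solid. World frame = base frame: x ahead of the robot, y to its left, z up, the work surface at z = 0. Lengths are in mm, angles in rad, forces in N, time in s.
With the tool pointing down it reaches from about 275 to 750 mm from the base axis. Payload 10.2 kg.
Tool frame: the origin (TCP) lies at the centre of the arm's flange, where the gripper is bolted on; the fingertips stand ctrl.tip_reach ahead of it and the grasp point (between the pads) lies 155 mm ahead of it (ctrl.tip_reach is the distance from the TCP to the fingertips, in mm); z points along the fingers, y is the direction in which the jaws open and shut (so a half turn about z gives the same grasp; the last joint's range is limited). The gripper opens to 85 mm and grips with 20 to 120 N. Pads are 22 mm wide; open, the fingers measure 114 mm over their backs; the gripper's body (76 mm by 85 mm) begins 54 mm behind the grasp point. The pads swing forward as they close: fully open they stand 13 mm farther back than shut.
Start: joints at [-1.389, 0.313, 1.498, -0, 1.331, -0.223], TCP at [206.752, -482.583, 404.694] pointing down, gripper open.
Joint ranges: [-2.94, 2.94], [-0.97, 2.17], [0.19, 2.56], [-1.23, 4.37], [0.02, 3.11], [-2.88, 2.88]. Speed limits (rad/s): [2.39, 2.39, 3.01, 3.14, 3.14, 3.14].

INTERFACE

Orientations are given as a unit quaternion [w, x, y, z].
In Python, from rig import ctrl, viewer gives the robot as it stands.
- The arm moves only by the tool drive_tool, never from a script. Its argument "rows" is a list that holds one entry, the list of rows, each a list of 6 numbers: the shift along the world's x, y, z normalised to -1 to 1, where 1 is 0.1 m, then the turn, a rotation vector about the world's x, y, z normalised to -1 to 1, where 1 is 90 degrees. A call has 1 to 10 rows; each row is the pose to reach, as a shift and turn from the pose measured when the call began; what a row does not reach only later rows make up. A row lasts 1/8 s, in which the tool goes at most 62.5 mm and 10.7 degrees, less where a joint would pass 70% of its speed; a pose out of reach is approached as far as the arm can. A call with a number of a shift or a turn outside -1 to 1 is refused whole. A call with a gripper value outside its range is refused whole. "fingers" is the opening, from -1 (shut) to 1 (fully open), set as the call begins (left out, the last holds). The fingers move at their own pace and stop on an object; "force" is the grip in N (left out, the last holds). Time passes only in rows, so rows that repeat a pose let the fingers close. It gives the time, the measured TCP pose, the force and the opening at its end, in the units of the state.
- ctrl.sense(): the state, without advancing time (a new reading comes with each control period).
- viewer.capture(name): name is "side" or "top"; returns the picture (400x640x3 uint8, red, green, blue); there is no depth.
- viewer.calibration(name): a dict with "mtx" (3x3 intrinsics, pixels), "dist_coeffs" ([k1, k2, p1, p2, k3] as OpenCV has them; the pictures are not rectified), "extrinsics" (4x4, takes a point from camera to world coordinates). Camera axes: x right, y up, looking along -z (the intrinsics and any distortion apply to the point x, -y, -z); pixel columns grow to the right and rows downward; lengths in mm; the calibration is good to about 2 mm. A picture is of the moment at which its call begins. calibration takes no time and is no camera call.
- ctrl.finish_job(): hands the job in, once; it reports no verdict.
The state is a dict: "time_s": time; "joints": joint angles; "dq": joint speeds; "tau": joint torques, N m; "eef_pos": TCP position; "ee_rot": TCP orientation; "force": force on the tool from outside, world axes, zero at the start; "wrist_torque": the same for the moment, N m; "grip_width": opening from 0.0 (shut) to 1.0 (fully open).
Only numpy, scipy, OpenCV 4.12 (cv2) and the standard library are available. Lean on these libraries where they do the work, as an engineer would, in place of code of your own. Each camera call takes 0.05 s, during which the arm holds its last target.

TASK

Load the seeder: pick up the narrower of the two aluminium seed bars by its upright fin and slide it, round nose first, into the slot at the front of the seeder. Push it in gently and slowly through the light drag until you feel it come up against the hidden stop, fully home but never pushed harder than about 20 N, then let go; leave the wider bar and everything else where it is.

Things in the scene. Friction and masses are not known exactly. Their poses are not given: they have to be found in the camera images.
- seeder: Benchtop seeder, fixed: grey box 149 x 90 mm, 47 mm high, open hopper on its rear half (top at 102 mm), on a steel base plate 10 mm thick. Origin on the bench surface under the middle of the slot mouth; x points level into the slot, z up. The box covers x = 0 to 157 mm. Pushing the bar against the seeder or its stop with more than about 20 N damages it; 5 to 10 N above the drag is a firm seat.
- slot_mouth (a point): Middle of the slot floor at the mouth, 10 mm above the bench; axes as the seeder's. The slot is straight, 32 mm wide, 13 mm high. A spring shoe in its +y wall, 30 mm in, rubs on the bar: a bump of up to 8 N at 20 to 44 mm depth, then 1 to 6 N of drag. A rigid unseen stop lies 54 to 106 mm inside the mouth; its depth differs every time and can only be felt.
- apron (a point): Middle of the apron in front of the mouth (40 mm before it), 10 mm above the bench. The apron is the base plate's open front, x = -80 to 0 mm, 100 mm wide, level with the slot floor; two guide rails on it (10 mm high, x = -61 to 1 mm) funnel from about 42 mm to 32 mm at the mouth. Axes as the seeder's.
- narrow_bar: The bar to load: flat aluminium, 170 long, 28 wide, 10 mm thick, 0.08 to 0.17 kg, ten small dark cups on top, half-round nose at +x; near the tail an upright fin, 26 mm along the bar, 14 mm thick across, from 10 to 50 mm above the underside, its middle 60 mm behind the bar's middle. Origin: middle of the underside; x toward the nose, z up. Starts flat on the bench.
- bar_nose (a point): Tip of the narrow bar's round nose, 85 mm ahead of its middle, at half thickness.
- bar_fin (a point): Grip point in the narrow bar's fin, 35 mm above the bar's underside, 60 mm behind its middle; pinch across the bar (along y).
- wide_bar: The bar to leave alone: same make and length, but 46 mm wide, with six larger cups; it does not fit the slot. Origin and axes as for the narrow bar.
- secateurs: Secateurs, 203 mm long, lying; bystander. Origin: centre of the underside.
- dibber: Wooden dibber, 248 mm long, 30 mm thick, lying; bystander. Origin: centre of the underside.
- marker: White pen with black cap, 135 mm long, 16 mm thick, lying; bystander. Origin: centre of the underside.
- dropper: Small brown dropper bottle with black top, 33 mm wide, 102 mm tall, standing; bystander. Origin: centre of its underside.
- tape: Roll of grey tape, 100 mm across, 48 mm high, lying flat; bystander. Origin: centre of its underside.
- plug_press: Tall green lever press, fixed equipment left of the seeder; keep the arm clear of it. About 430 mm deep (x), 135 mm wide, 530 mm high; its lever with a red grip slopes out toward the robot to about x = 0.50 m at y = 0.2 m, 0.3 to 0.5 m above the bench. Swing round in front of it, close to the robot. Origin: centre of its foot.

How it is judged (in metres and radians):
On the way, in this order (a step that is already met when the one before it is completed fails the run):
1. the narrow bar's nose is in the slot, in line with it, not yet home (x of bar_nose in the frame of seeder above 0.01 m and y of bar_nose in the frame of seeder between -0.006 and 0.006 m and z of bar_nose in the frame of seeder below 0.024 m and angle between the x axis of narrow_bar and the x axis of seeder, either way round below 0.12 rad), for 0.05 s.
2. the nose has come up against the hidden stop (horizontal distance between bar_nose and slot_stop_c0 below 0.007 m), for 0.1 s.
At the end, for the whole second after the job is handed in: The narrow bar lies in the slot, nose within 2 mm of the hidden stop, in line with the slot and level to about 4 degrees, released and at rest; the wide bar within 20 mm of where it was (horizontal distance between bar_nose and slot_stop_c0 below 0.007 m and x of bar_nose in the frame of seeder above 0.048 m and angle between the x axis of narrow_bar and the x axis of seeder, either way round below 0.08 rad and angle between narrow_bar's own z axis and vertical below 0.08 rad and linear speed of narrow_bar below 0.01 m/s and distance of wide_bar from where it was at the start of the episode below 0.02 m); the robot touches nothing.
It fails at once if the bar is rammed or forced: over 22 N on the stop, or over 45 N in all on the rest of the seeder (contact force between narrow_bar and slot_stop_c0 above 22 N or contact force between narrow_bar and seeder above 45 N).
It fails at once if the wide bar or a bystander is moved by more than 20 mm (distance of any of wide_bar, secateurs, dibber, marker, dropper, tape from where it was at the start of the episode above 0.02 m).
It also fails if it takes over 56 s, if anything falls off the work surface, if the arm or the gripper's body presses on something with over 40 N, if the wrist force passes 120 N, or if a joint passes its speed limit or range.

## Working session

There is one attempt and no reset: what is moved stays moved. The work goes in short steps, Python scripts to look and compute and a tool call to move; the robot and the scene stay as the last step left them, time stands still between calls to the robot, and variables do not carry over. Pictures are saved under pics/ and viewed, and the job is handed in when it is done.

Besides the shell and the picture viewer there is one more tool, called after "Call:" in YAML: its name, and indented under it one key for each argument. drive_tool: Moves the arm, as the interface text tells. Scaled input: -1 to 1 covers 0.1 m each way for a shift and 90 degrees each way for a turn. Its arguments: {"type":"object","properties":{"rows":{"type":"array","items":{"type":"array","items":{"type":"array","items":{"type":"number"}}}},"fingers":{"type":"number"},"force":{"type":"number"}},"required":["rows"]}

```bash
mkdir -p pics; ls; python3 - <<'E'
from rig import ctrl, viewer
import cv2
for n in("side","top"):
    im=viewer.capture(n); cv2.imwrite(f"pics/{n}0.png",im[:,:,::-1])
    c=viewer.calibration(n); print(n,c)
print(ctrl.sense(), ctrl.tip_reach)
E
```

```text
pics
side {'mtx': array([[442.22530712,   0.        , 323.25270289],
       [  0.        , 442.22530712, 189.85694874],
       [  0.        ,   0.        ,   1.        ]]), 'dist_coeffs': array([0.01901067, 0.        , 0.        , 0.        , 0.        ]), 'extrinsics': array([[ 9.95683215e-01,  6.42458304e-02, -6.69881216e-02,
         4.72134364e+02],
       [-9.11975857e-02,  5.42952798e-01, -8.34796538e-01,
        -1.18012211e+03],
       [-1.72608088e-02,  8.37302056e-01,  5.46468052e-01,
         8.04477021e+02],
       [ 0.00000000e+00,  0.00000000e+00,  0.00000000e+00,
         1.00000000e+00]])}
top {'mtx': array([[436.4080853 ,   0.        , 324.15055581],
       [  0.        , 436.4080853 , 203.26901377],
       [  0.        ,   0.        ,   1.        ]]), 'dist_coeffs': array([0.01155081, 0.        , 0.        , 0.        , 0.        ]), 'extrinsics': array([[-1.53299991e-02,  9.84822558e-01, -1.72885861e-01,
         2.77293877e+02],
       [-9.99847623e-01, -1.36546414e-02,  1.08757554e-02,
        -4.58226221e+01],
       [ 8.34999479e-03,  1.73026242e-01,  9.84881819e-01,
         1.55595290e+03],
       [ 0.00000000e+00,  0.00000000e+00,  0.00000000e+00,
         1.00000000e+00]])}
{'time_s': 0.1, 'joints': array([-1.38937619e+00,  3.13405345e-01,  1.49835581e+00,  2.37776518e-05,
        1.33103182e+00, -2.23381350e-01]), 'dq': array([ 3.98386488e-04, -1.48156118e-03, -1.55670716e-03,  1.31821965e-03,
       -5.96741209e-04,  6.76046540e-05]), 'tau': array([ 2.58437234e-03, -4.12900078e+01, -2.60144252e+01, -1.83578290e-04,
        2.99321713e-03,  1.55252553e-05]), 'eef_pos': array([ 206.75772802, -482.53766529,  404.18840052]), 'ee_rot': array([-5.99786269e-04,  9.79587192e-01,  2.01018835e-01,  2.41353055e-05]), 'force': array([-0.19989809,  0.382033  ,  0.51090735]), 'wrist_torque': array([-0.00846726, -0.0033358 ,  0.00650564]), 'grip_width': 1.0033214481631794} 173.4
```

View pics/side0.png

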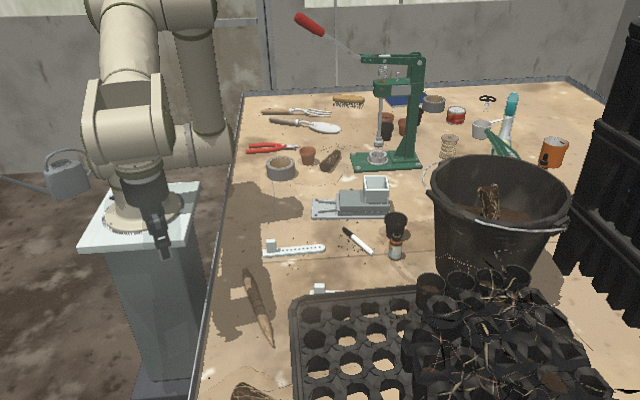

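View pics/top0.png

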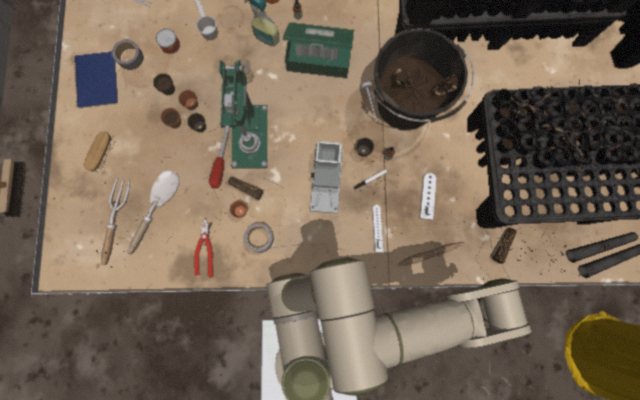

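The side view shows the narrow bar near (295,248) and the seeder near (352,203). In the top view the narrow bar is near (378,228), the wide bar near (428,196) and the seeder near (326,175). I'll zoom in on these.

```bash
python3 - <<'E'
import cv2
a=cv2.imread("pics/top0.png")[130:265,290:450]; cv2.imwrite("pics/top0z.png",cv2.resize(a,None,fx=4.4,fy=4.4,interpolation=cv2.INTER_CUBIC))
a=cv2.imread("pics/side0.png")[165:300,250:410]; cv2.imwrite("pics/side0z.png",cv2.resize(a,None,fx=4.4,fy=4.4,interpolation=cv2.INTER_CUBIC))
E
```

```text
(no output)
```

View pics/top0z.png

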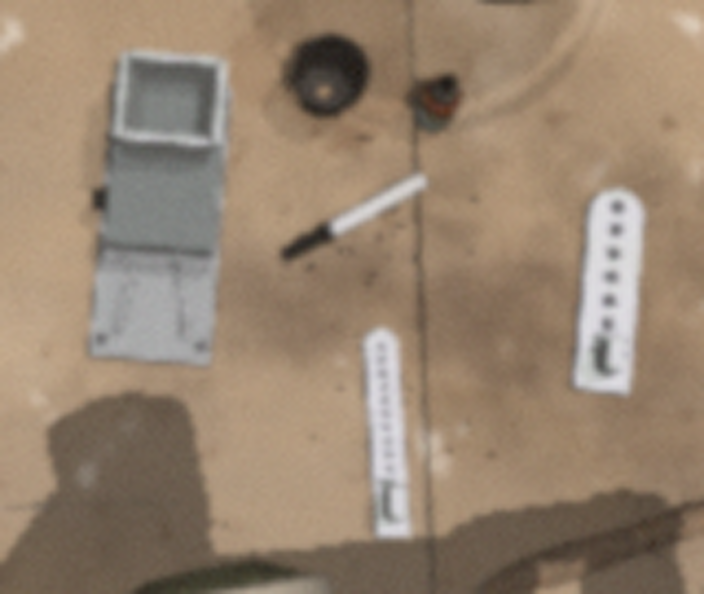

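View pics/side0z.png

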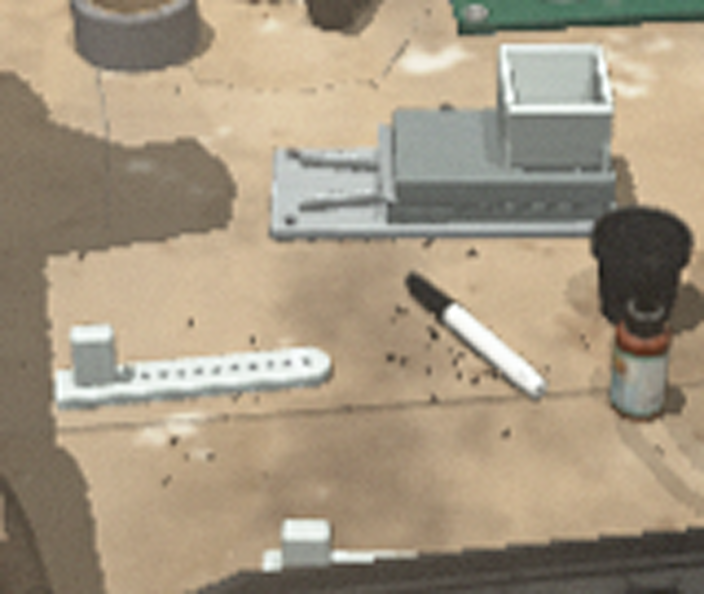

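```bash
cat > h.py <<'E'
import numpy as np, cv2, json, os
from rig import ctrl, viewer
C={n:viewer.calibration(n) for n in("side","top")}
def proj(n,P):
    c=C[n];T=np.linalg.inv(c["extrinsics"]);P=np.atleast_2d(np.asarray(P,float))
    q=P@T[:3,:3].T+T[:3,3]; q=q*[1,-1,-1]
    return cv2.projectPoints(q,np.zeros(3),np.zeros(3),c["mtx"],c["dist_coeffs"])[0][:,0]
def body(p,P):
    x,y,a=p[:3];z=p[3] if len(p)>3 else 0;P=np.atleast_2d(np.asarray(P,float));c,s=np.cos(a),np.sin(a)
    return P@np.array([[c,s,0],[-s,c,0],[0,0,1]])+[x,y,z]
def grab(n,name,box,f=4.4,lines=()):
    im=viewer.capture(n)[:,:,::-1].copy(); cv2.imwrite(f"pics/{name}_full.png",im)
    x0,y0,x1,y1=box
    z=cv2.resize(im[y0:y1,x0:x1],None,fx=f,fy=f,interpolation=cv2.INTER_CUBIC)
    cv2.imwrite(f"pics/{name}.png",z)
def zp(z,x0,y0,f=4.4): return (np.array(z)+.5)/f-.5+[x0,y0]
def overlay(src,n,polys,name,box,f=4.4):
    im=cv2.imread(src);x0,y0,x1,y1=box
    z=cv2.resize(im[y0:y1,x0:x1],None,fx=f,fy=f,interpolation=cv2.INTER_CUBIC)
    for P,col in polys:
        q=((proj(n,P)-[x0,y0]+.5)*f-.5); cv2.polylines(z,[np.round(q).astype(int)],False,col,1,cv2.LINE_AA)
    cv2.imwrite(f"pics/{name}.png",z)
def boxl(x0,x1,y0,y1,z): return [[x0,y0,z],[x1,y0,z],[x1,y1,z],[x0,y1,z],[x0,y0,z]]
def barpolys(p,w=14):
    t=np.linspace(-np.pi/2,np.pi/2,15)
    o=[[-85,w]]+[[-85,-w]]+[[85-w+w*np.cos(k),w*np.sin(k)] for k in t]+[[-85,w]]
    return [(body(p,[[a,b,z] for a,b in o]),(0,0,255)) for z in(0,10)]+[(body(p,boxl(-73,-47,-7,7,z)),(255,0,0)) for z in(10,50)]
def seedpolys(p):
    L=[boxl(-80,0,-50,50,10),boxl(0,157,-45,45,57),[[-61,21,20],[0,16,20]],[[-61,-21,20],[0,-16,20]],[[0,-16,10],[0,-16,23],[0,16,23],[0,16,10]]]
    return [(body(p,l),(0,0,255)) for l in L]
E
cat > fit.py <<'E'
from h import *
from scipy.optimize import least_squares
T=(290,130);S=(250,165)
# seeder
obs=[("top",(91,357),[-80,50,10]),("top",(211,364),[-80,-50,10]),("side",(271,233),[-80,-50,10]),("side",(273,150),[-80,50,10]),
("side",(395,110),[8,45,57]),("side",(388,182),[8,-45,57])]
def run(obs,x0):
    def r(p): return np.concatenate([proj(n,body(p,P))[0]-zp(z,*(T if n=="top" else S)) for n,z,P in obs])
    s=least_squares(r,x0,x_scale=[10,10,.1]);print(s.x.round(4),(s.fun*4.4).reshape(-1,2).round(1).tolist());return s.x
sp=run(obs,[500,0,0])
nb=[("top",(376,538),[-85,14,10]),("top",(411,536),[-85,-14,10]),("top",(380,326),[85,0,10]),
("side",(56,370),[-85,14,10]),("side",(58,400),[-85,-14,10]),("side",(70,329),[-73,7,50]),("side",(110,326),[-47,7,50]),("side",(115,341),[-47,-7,50]),("side",(331,362),[85,0,10])]
bp=run(nb,[400,-150,0])
np.save("sp.npy",sp);np.save("bp.npy",bp)
for n,b in(("top",(290,130,450,265)),("side",(250,165,410,300))):
    overlay(f"pics/{n}0.png",n,barpolys(bp)+seedpolys(sp),n+"ov",b)
E
python3 fit.py
```

```text
[ 5.999944e+02 -7.652560e+01 -1.477000e-01] [[3.0, -7.4], [4.6, 1.7], [-9.0, 1.0], [0.4, 1.3], [-0.1, -7.4], [3.4, -6.3]]
[ 4.614545e+02 -2.534051e+02  2.710000e-02] [[2.0, -5.2], [1.8, -4.7], [2.0, -2.4], [-1.3, 1.3], [-3.1, 1.3], [-1.5, -2.2], [1.4, -3.1], [-3.0, -3.4], [-2.3, -0.9]]
```

View pics/topov.png

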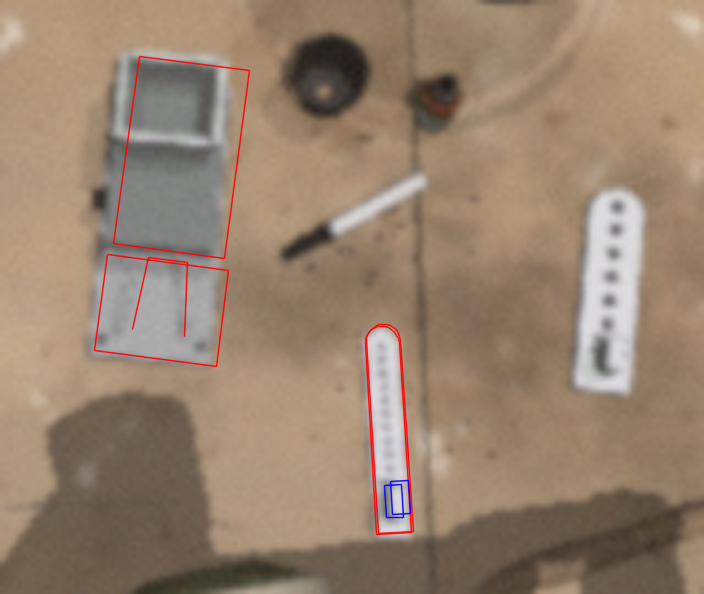

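View pics/sideov.png

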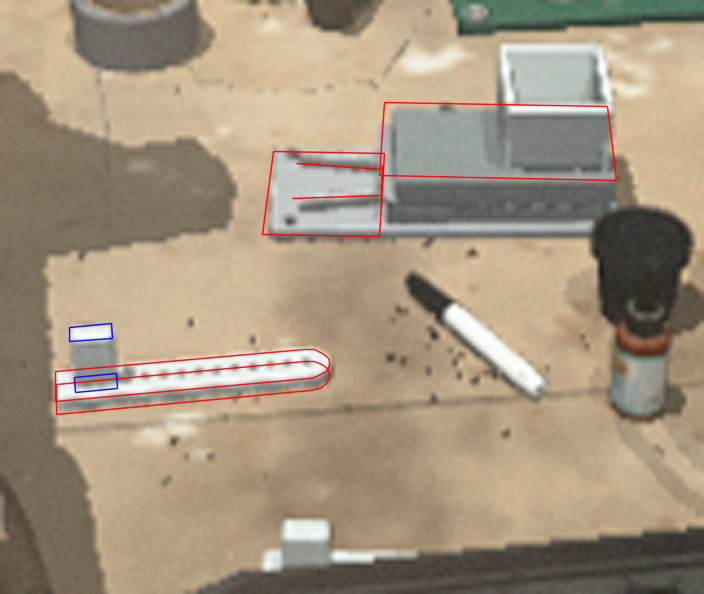

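```bash
cat > fit2.py <<'E'
from h import *
from scipy.optimize import least_squares
T=(290,130);S=(250,165)
def r(p):
    h,xf,hx,hw=p[3:7]; o=p[7:11]
    obs=[("top",(91,357),[-80,50,10]),("top",(211,364),[-80,-50,10]),("side",(271,233),[-80,-50,10]),("side",(273,150),[-80,50,10]),
    ("side",(395,110),[xf,45,h]),("side",(388,182),[xf,-45,h]),("top",(106,243),[xf,45,h]),("top",(215,252),[xf,-45,h]),
    ("top",(119,52),[157,hw,102]),("top",(229,60),[157,-hw,102]),("top",(219,147),[hx,-hw,102]),("top",(112,138),[hx,hw,102]),
    ("side",(500,47),[hx,hw,102]),("side",(603,45),[157,hw,102]),("side",(611,105),[157,-hw,102]),("side",(510,110),[hx,-hw,102])]
    a=[proj(n,body(p,P))[0]-zp(z,*(T if n=="top" else S))+(o[:2] if n=="top" else o[2:]) for n,z,P in obs]
    return np.concatenate(a+[np.array(o)*2])
s=least_squares(r,[600,-77,-.1,57,0,80,45,0,0,0,0],x_scale=[10,10,.1,10,10,10,10,1,1,1,1],loss="soft_l1")
print(s.x.round(3));print((r(s.x)*4.4).reshape(-1,2).round(1).tolist())
sp=s.x[:3];np.save("sp.npy",sp);bp=np.load("bp.npy")
h,xf,hx,hw=s.x[3:7]
for n,b in(("top",(290,130,450,265)),("side",(250,165,410,300))):
    overlay(f"pics/{n}0.png",n,barpolys(bp)+seedpolys(sp)+[(body(sp,boxl(hx,157,-hw,hw,102)),(255,0,0)),(body(sp,boxl(xf,157,-45,45,h)),(0,255,0))],n+"ov2",b)
E
python3 fit2.py
```

```text
[ 5.97196e+02 -6.94890e+01 -9.30000e-02  3.91100e+00  1.38990e+01
  8.35110e+01  4.19730e+01 -2.04000e-01  3.45000e-01  3.38000e-01
  4.73000e-01]
[[-1.7, 0.7], [1.0, 3.3], [-8.9, -3.5], [-6.8, -2.9], [0.9, 46.3], [11.6, 48.5], [-1.0, 4.2], [-1.1, 3.7], [2.9, -8.4], [-0.7, -8.2], [2.6, -5.0], [2.3, -4.3], [-3.3, -6.1], [-0.3, -5.6], [6.7, 0.1], [-4.2, -3.4], [-1.8, 3.0], [3.0, 4.2]]
```

View pics/topov2.png

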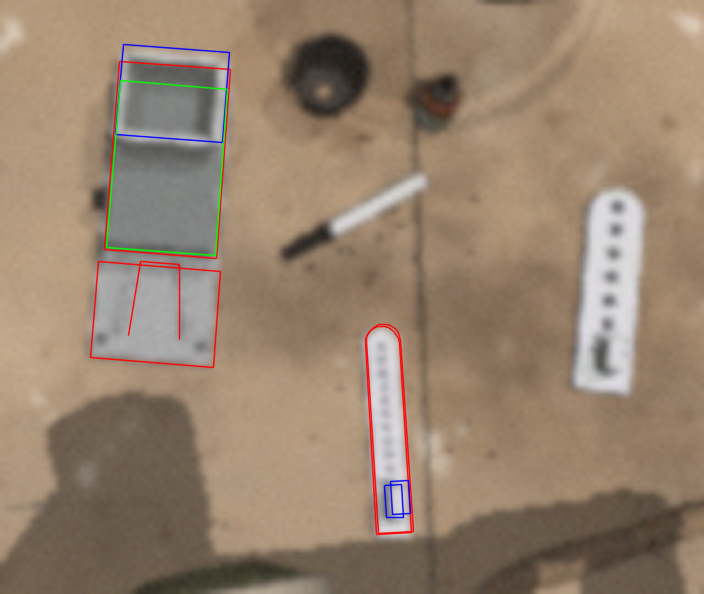

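View pics/sideov2.png

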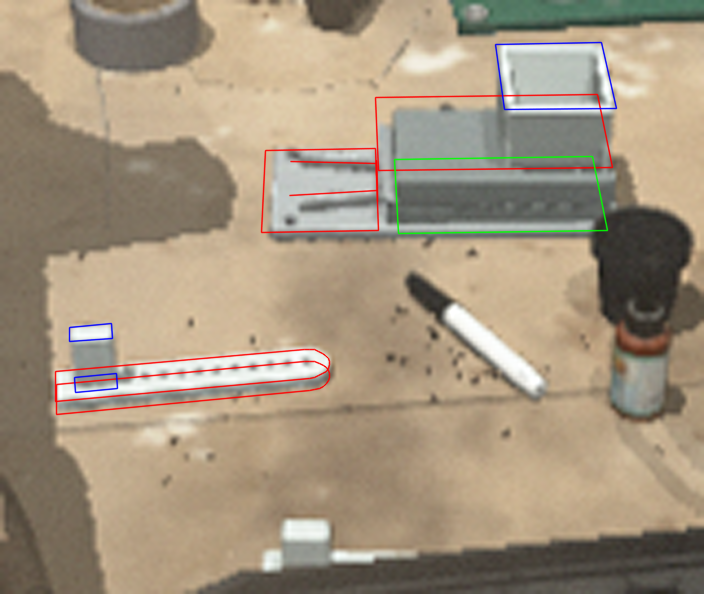

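```bash
cat > fit3.py <<'E'
from h import *
from scipy.optimize import least_squares
T=(290,130);S=(250,165)
nb=[("top",(376,538),[-85,14,10]),("top",(411,536),[-85,-14,10]),("top",(380,326),[85,0,10]),
("side",(56,370),[-85,14,10]),("side",(58,400),[-85,-14,10]),("side",(70,329),[-73,7,50]),("side",(110,326),[-47,7,50]),("side",(115,341),[-47,-7,50]),("side",(331,362),[85,0,10])]
def parts(p):
    hx,hw=p[6:8]; o=p[8:12]
    ob=[("top",(91,357),[-80,50,10]),("top",(211,364),[-80,-50,10]),("side",(271,233),[-80,-50,10]),("side",(273,150),[-80,50,10]),
    ("side",(395,110),[8,45,47]),("side",(388,182),[8,-45,47]),("top",(106,243),[8,45,47]),("top",(215,252),[8,-45,47]),
    ("top",(119,52),[157,hw,102]),("top",(229,60),[157,-hw,102]),("top",(219,147),[hx,-hw,102]),("top",(112,138),[hx,hw,102]),
    ("side",(500,47),[hx,hw,102]),("side",(603,45),[157,hw,102]),("side",(611,105),[157,-hw,102]),("side",(510,110),[hx,-hw,102]),
    ("top",(117,335),[-61,21,20]),("top",(183,337),[-61,-21,20]),("side",(290,157),[-61,21,20]),("side",(302,206),[-61,-21,20])]
    f=lambda q,obs:[proj(n,body(q,P))[0]-zp(z,*(T if n=="top" else S))+(o[:2] if n=="top" else o[2:]) for n,z,P in obs]
    return f(p[:3],ob)+f(p[3:6],nb)+[np.array(o[:2])*2,np.array(o[2:])*2]
r=lambda p:np.concatenate(parts(p))
s=least_squares(r,[600,-77,-.1,461,-253,.03,80,45,0,0,0,0],x_scale=[10,10,.1]*2+[10,10,1,1,1,1])
print(s.x.round(3));print((r(s.x)*4.4).reshape(-1,2).round(1).tolist())
sp=s.x[:3];np.save("sp.npy",sp);bp=s.x[3:6];np.save("bp.npy",bp);hx,hw=s.x[6:8]
for n,b in(("top",(290,130,450,265)),("side",(250,165,410,300))):
    overlay(f"pics/{n}0.png",n,barpolys(bp)+seedpolys(sp)+[(body(sp,boxl(hx,157,-hw,hw,102)),(255,0,0)),(body(sp,boxl(8,157,-45,45,47)),(0,255,0))],n+"ov3",b)
E
python3 fit3.py
```

```text
[ 5.98324e+02 -6.89420e+01 -9.20000e-02  4.60776e+02 -2.52801e+02
  2.70000e-02  8.28650e+01  4.16320e+01 -1.85000e-01  6.09000e-01
  5.66000e-01  3.45000e-01]
[[-2.0, 1.4], [0.4, 3.8], [-6.0, 0.0], [-4.3, 0.6], [-4.8, -0.1], [5.8, 0.7], [-3.0, 0.8], [-0.3, 0.3], [2.4, -7.0], [-2.4, -7.0], [1.0, -3.2], [1.9, -2.3], [-2.0, -2.2], [1.7, -1.8], [8.8, 3.4], [-2.8, 0.1], [9.2, 1.1], [-5.2, 3.1], [3.9, 4.6], [-8.9, -10.0], [0.4, -1.7], [0.2, -1.1], [0.5, 1.2], [0.2, 2.2], [-1.8, 2.2], [-0.1, -1.3], [2.8, -2.1], [-1.6, -2.5], [-0.9, 0.1], [-1.6, 5.4], [5.0, 3.0]]
```

View pics/topov3.png

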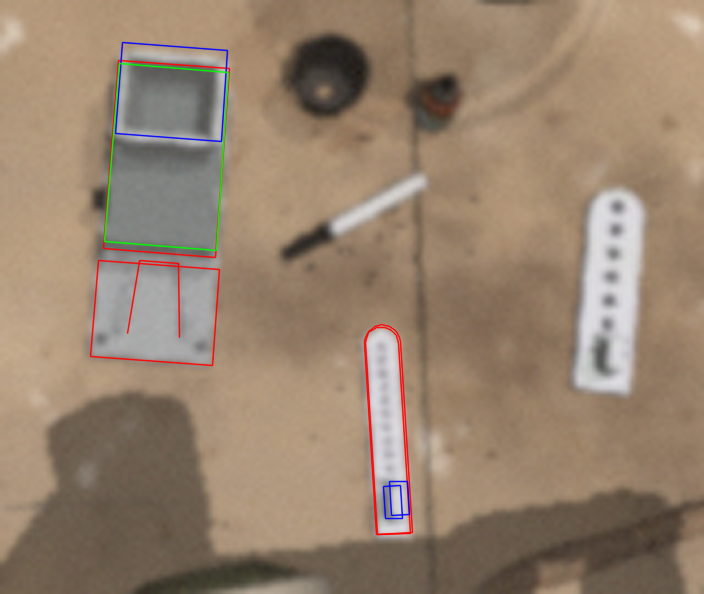

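View pics/sideov3.png

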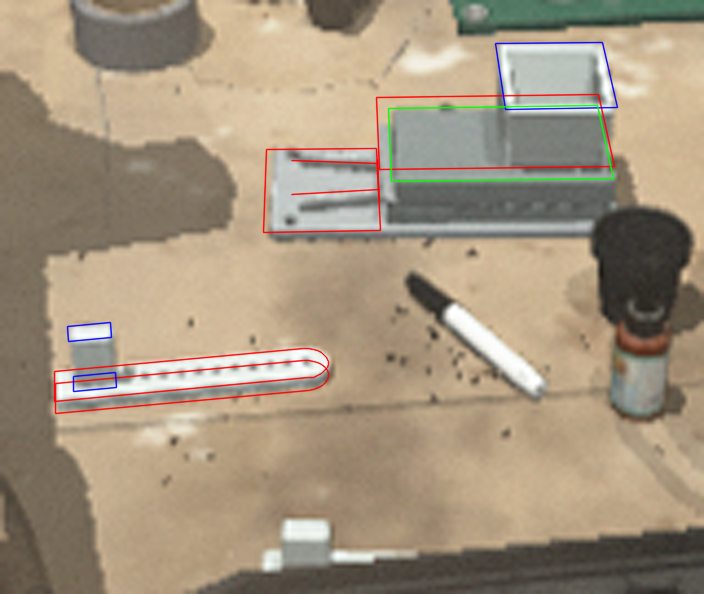

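The box top at z = 47 fits well. The two views disagree a little on the seeder's yaw, so I'll measure straight edges at subpixel level.

```bash
cat > lsd.py <<'E'
from h import *
for n,b in(("top",(305,138,345,214)),("side",(308,172,394,224))):
    x0,y0,x1,y1=b
    g=cv2.cvtColor(cv2.imread(f"pics/{n}0.png"),cv2.COLOR_BGR2GRAY)[y0:y1,x0:x1]
    f=7
    z=cv2.resize(g,None,fx=f,fy=f,interpolation=cv2.INTER_CUBIC)
    L=cv2.createLineSegmentDetector(0).detect(cv2.resize(g,None,fx=3,fy=3,interpolation=cv2.INTER_CUBIC))[0][:,0]
    L=(L+.5)/3-.5
    v=cv2.cvtColor(z,cv2.COLOR_GRAY2BGR);k=0
    for l in L:
        if np.hypot(l[2]-l[0],l[3]-l[1])<9: continue
        q=((l+.5)*f-.5).round().astype(int);cv2.line(v,tuple(q[:2]),tuple(q[2:]),(0,0,255),1)
        cv2.putText(v,str(k),tuple(((q[:2]+q[2:])//2+[3,0]).tolist()),0,.45,(255,0,0),1)
        print(n,k,(l+[x0,y0,x0,y0]).round(2).tolist());k+=1
    cv2.imwrite(f"pics/lsd_{n}.png",v)
E
python3 lsd.py
```

```text
top 0 [315.68, 161.13, 339.83, 163.03]
top 1 [318.98, 142.85, 338.56, 144.47]
top 2 [339.07, 144.09, 337.48, 161.18]
top 3 [316.85, 143.24, 315.34, 159.17]
top 4 [337.02, 160.47, 318.2, 158.84]
top 5 [317.58, 158.73, 319.13, 142.55]
top 6 [313.57, 157.46, 313.96, 146.59]
top 7 [336.58, 188.2, 314.41, 186.35]
top 8 [311.13, 209.84, 332.38, 211.54]
top 9 [339.95, 161.22, 341.6, 144.09]
top 10 [311.78, 183.38, 329.41, 185.71]
top 11 [337.76, 202.37, 339.09, 188.67]
top 12 [338.21, 142.05, 320.72, 140.6]
side 0 [363.02, 175.15, 364.8, 192.26]
side 1 [385.06, 176.03, 386.34, 185.66]
side 2 [364.96, 190.25, 389.13, 190.17]
side 3 [387.04, 188.05, 366.21, 188.29]
side 4 [366.44, 187.74, 364.61, 176.86]
side 5 [377.46, 172.35, 354.53, 172.67]
side 6 [384.14, 214.75, 338.28, 215.37]
side 7 [362.76, 197.28, 361.92, 178.55]
side 8 [336.67, 211.06, 317.81, 212.9]
side 9 [382.46, 218.66, 349.12, 218.84]
side 10 [317.09, 210.66, 335.41, 208.87]
side 11 [339.11, 209.89, 337.84, 193.54]
side 12 [387.04, 174.46, 363.29, 174.4]
side 13 [318.31, 200.34, 334.99, 201.33]
side 14 [312.04, 217.07, 382.88, 217.05]
side 15 [379.96, 203.76, 368.29, 203.76]
side 16 [389.53, 190.51, 386.15, 202.81]
side 17 [339.59, 192.71, 339.72, 203.96]
side 18 [339.54, 205.87, 389.13, 205.92]
side 19 [365.37, 176.19, 384.13, 176.31]
side 20 [366.62, 201.85, 379.96, 201.91]
side 21 [341.63, 181.52, 351.72, 179.95]
side 22 [335.8, 215.01, 326.63, 215.28]
```

View pics/lsd_top.png

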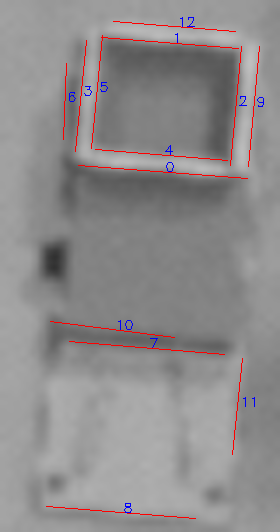

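View pics/lsd_side.png

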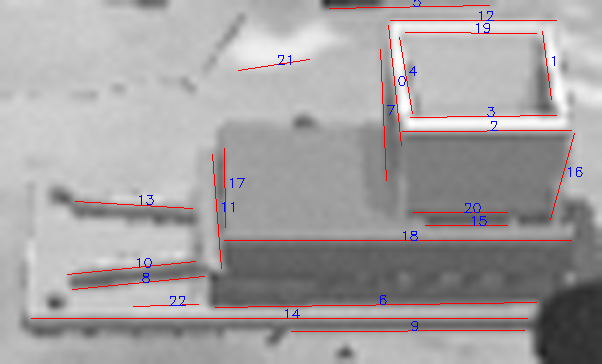

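```bash
cat >> h.py <<'E'
def unproj(n,uv,z):
    c=C[n];u=cv2.undistortPoints(np.array(uv,float).reshape(-1,1,2),c["mtx"],c["dist_coeffs"])[:,0]
    d=np.c_[u[:,0],-u[:,1],-np.ones(len(u))]@c["extrinsics"][:3,:3].T;o=c["extrinsics"][:3,3]
    return o+d*((z-o[2])/d[:,2])[:,None]
E
python3 - <<'E'
from h import *
L=[("top",0,[315.68,161.13,339.83,163.03],102),("top",12,[320.72,140.6,338.21,142.05],102),("top",9,[341.6,144.09,339.95,161.22],102),("top",3,[316.85,143.24,315.34,159.17],102),("top",8,[311.13,209.84,332.38,211.54],10),("top",11,[337.76,202.37,339.09,188.67],10),("top",7,[314.41,186.35,336.58,188.2],40),("top",10,[311.78,183.38,329.41,185.71],47),
("side",2,[364.96,190.25,389.13,190.17],102),("side",12,[363.29,174.4,387.04,174.46],102),("side",0,[363.02,175.15,364.8,192.26],102),("side",18,[339.54,205.87,389.13,205.92],47),("side",14,[312.04,217.07,382.88,217.05],10),("side",6,[384.14,214.75,338.28,215.37],10),("side",17,[339.59,192.71,339.72,203.96],47)]
for n,k,l,z in L:
    P=unproj(n,np.array(l).reshape(2,2),z);d=P[1]-P[0]
    a=np.arctan2(d[1],d[0]);a=(a+np.pi/4)%(np.pi/2)-np.pi/4
    print(n,k,P[:,:2].round(1).tolist(),"yaw %.3f"%a)
E
```

```text
top 0 [[680.1, -35.0], [672.3, -118.0]] yaw -0.094
top 12 [[753.4, -53.4], [747.4, -113.9]] yaw -0.099
top 9 [[739.9, -125.5], [678.7, -118.5]] yaw -0.114
top 3 [[744.0, -39.8], [687.1, -33.9]] yaw -0.103
top 8 [[525.4, -15.8], [518.2, -91.9]] yaw -0.095
top 11 [[551.3, -111.9], [601.6, -117.8]] yaw -0.116
top 7 [[604.9, -28.9], [597.1, -107.5]] yaw -0.099
top 10 [[614.2, -19.8], [604.9, -82.0]] yaw -0.148
side 2 [[678.0, -123.3], [747.2, -131.0]] yaw -0.112
side 12 [[687.9, -35.2], [759.7, -44.2]] yaw -0.125
side 0 [[686.4, -39.5], [675.7, -133.6]] yaw -0.113
side 18 [[605.1, -115.2], [750.5, -132.3]] yaw -0.117
side 14 [[522.4, -111.6], [733.2, -135.7]] yaw -0.114
side 6 [[739.3, -124.7], [601.7, -112.1]] yaw -0.092
side 17 [[613.8, -45.1], [606.8, -105.5]] yaw -0.116
```

Measurements so far:
- **Seeder:** about (601.7, -68.8), yaw -0.108.
- **Narrow bar:** about (460.8, -252.8), yaw 0.027, which puts the fin at about (400.8, -254.4).

Next I'll move above the fin.

Call:
drive_tool:
  rows:
    - [[0.2, 0.25, -0.2, 0, 0, -0.04], [0.45, 0.5, -0.4, 0, 0, -0.08], [0.7, 0.75, -0.7, 0, 0, -0.1], [0.97, 1.0, -0.9, 0, 0, -0.12], [0.97, 1.0, -0.9, 0, 0, -0.12]]
  fingers: 1
  force: 60

```text
time_s: 0.72
eef_pos: [304.7, -381.0, 312.8]
ee_rot: [-0.002, 0.994, 0.109, -0.0]
force: [-0.2, -0.4, 0.4]
grip_width: 0.999
```

Call:
drive_tool:
  rows:
    - [[0.25, 0.3, -0.1, 0, 0, -0.04], [0.5, 0.6, -0.2, 0, 0, -0.08], [0.8, 0.9, -0.3, 0, 0, -0.1], [0.97, 1.0, -0.4, 0, 0, -0.12], [0.97, 1.0, -0.4, 0, 0, -0.12]]

```text
time_s: 1.35
eef_pos: [402.0, -281.1, 272.7]
ee_rot: [-0.002, 1.0, 0.016, -0.0]
force: [0.2, -0.4, 0.1]
grip_width: 1.002
```

```bash
cat > st.py <<'E'
from h import *
def st():
    s=ctrl.sense();w,x,y,z=s["ee_rot"]
    from scipy.spatial.transform import Rotation as R
    m=R.from_quat([x,y,z,w]).as_matrix()
    print("t %.2f"%s["time_s"],"pos",s["eef_pos"].round(1),"yaw %.4f"%np.arctan2(m[1,0],m[0,0]),"zaxis",m[:,2].round(4),"F",s["force"].round(2),"M",s["wrist_torque"].round(2),"g %.3f"%s["grip_width"])
    return s,m
if __name__=="__main__": st()
E
python3 st.py
```

```text
t 1.35 pos [ 402.  -281.1  272.7] yaw 0.0324 zaxis [-9.0e-04  4.8e-03 -1.0e+00] F [ 0.17 -0.45  0.09] M [-0.02 -0.01 -0.02] g 1.002
```

Call:
drive_tool:
  rows:
    - [[0, 0.14, -0.17, -0.0015, 0, -0.002], [-0.012, 0.27, -0.33, -0.003, -0.0006, -0.0034], [-0.012, 0.27, -0.33, -0.003, -0.0006, -0.0034], [-0.012, 0.27, -0.33, -0.003, -0.0006, -0.0034]]

```text
time_s: 1.85
eef_pos: [400.7, -255.3, 240.7]
ee_rot: [0.001, 1.0, 0.013, 0.001]
force: [0.1, 0.3, 1.0]
grip_width: 0.999
```

```bash
python3 - <<'E'
from st import *
st()
grab("top","t1",(300,130,440,260));grab("side","s1",(250,165,410,300))
E
```

```text
t 1.85 pos [ 400.7 -255.3  240.7] yaw 0.0266 zaxis [ 0.0012 -0.0013 -1.    ] F [0.1  0.28 1.05] M [ 0.    0.01 -0.03] g 0.999
```

View pics/s1.png

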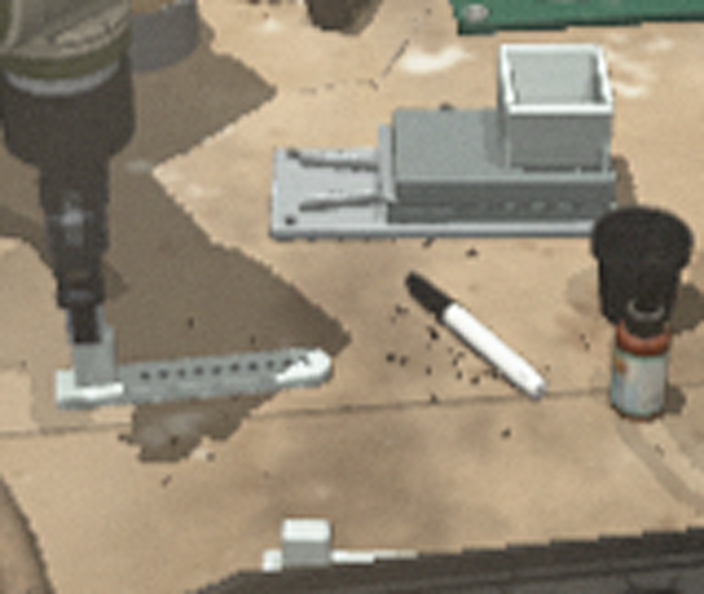

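View pics/t1.png

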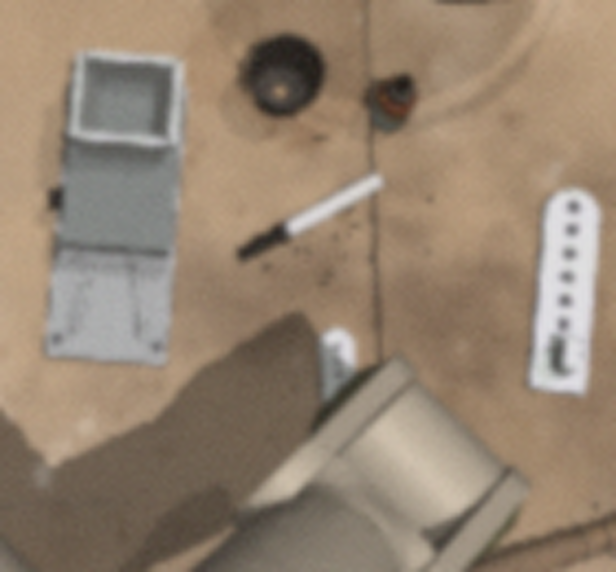

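The side view shows the near finger's tip at about (86,342), in line with the fin along x. I'll compare that with its predicted position.

```bash
python3 - <<'E'
from h import *
for z in (80,67):
  for y in (-42.5,-57):
    print(z,y,((proj("side",[[400.7-11,-255.3+y,z],[400.7+11,-255.3+y,z]])-[250,165]+.5)*4.4).round(0).tolist())
E
```

```text
80 -42.5 [[65.0, 341.0], [103.0, 338.0]]
80 -57 [[65.0, 357.0], [103.0, 355.0]]
67 -42.5 [[67.0, 358.0], [105.0, 356.0]]
67 -57 [[67.0, 375.0], [105.0, 372.0]]
```

Call:
drive_tool:
  rows:
    - [[0, 0.005, -0.12, 0, 0, 0], [0, 0.01, -0.25, 0, 0, 0], [0, 0.01, -0.38, 0, 0, 0], [0, 0.01, -0.5, 0, 0, 0], [0, 0.01, -0.5, 0, 0, 0], [0, 0.01, -0.5, 0, 0, 0]]

```text
time_s: 2.7
eef_pos: [400.9, -254.1, 190.7]
ee_rot: [0.001, 1.0, 0.013, 0.001]
force: [0.6, -0.2, 0.6]
grip_width: 1.002
```

Call:
drive_tool:
  rows:
    - [[0, 0, 0, 0, 0, 0], [0, 0, 0, 0, 0, 0], [0, 0, 0, 0, 0, 0], [0, 0, 0, 0, 0, 0], [0, 0, 0, 0, 0, 0], [0, 0, 0, 0, 0, 0], [0, 0, 0, 0, 0, 0], [0, 0, 0, 0, 0, 0]]
  fingers: -1
  force: 60

```text
time_s: 3.7
eef_pos: [401.0, -254.2, 190.9]
ee_rot: [0.001, 1.0, 0.013, 0.001]
force: [0.3, 0.7, 5.7]
grip_width: 0.155
```

```bash
python3 - <<'E'
from st import *
st()
grab("side","s2",(250,165,410,300))
E
```

```text
t 3.70 pos [ 401.  -254.2  190.9] yaw 0.0265 zaxis [ 0.0018 -0.0017 -1.    ] F [0.28 0.69 5.74] M [ 0.16  0.04 -0.06] g 0.155
```

View pics/s2.png

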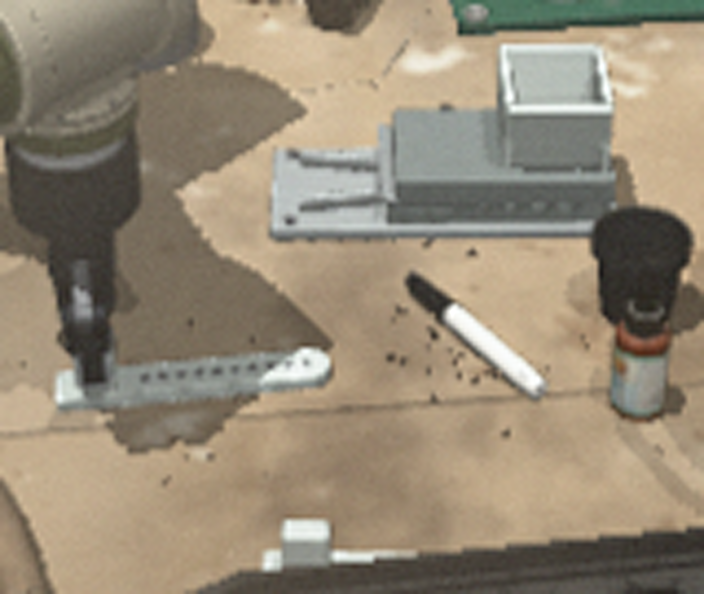

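Gripped: the opening is about 13 mm and the fin is 14 mm. I'll lift and check the weight.

Call:
drive_tool:
  rows:
    - [[0, 0, 0.1, 0, 0, 0], [0, 0, 0.25, 0, 0, 0], [0, 0, 0.4, 0, 0, 0], [0, 0, 0.5, 0, 0, 0], [0, 0, 0.5, 0, 0, 0], [0, 0, 0.5, 0, 0, 0]]

```text
time_s: 4.5
eef_pos: [400.9, -254.1, 240.6]
ee_rot: [0.001, 1.0, 0.013, 0.001]
force: [-0.9, -0.4, -1.2]
grip_width: 0.15
```

Call:
drive_tool:
  rows:
    - [[-0.04, 0.2, 0, 0, 0, -0.01], [-0.08, 0.4, 0, 0, 0, -0.02], [-0.12, 0.6, 0, 0, 0, -0.03], [-0.16, 0.8, 0, 0, 0, -0.04], [-0.19, 1.0, 0, 0, 0, -0.043], [-0.19, 1.0, 0, 0, 0, -0.043]]

```text
time_s: 5.25
eef_pos: [381.7, -153.3, 240.3]
ee_rot: [0.0, 1.0, -0.02, 0.0]
force: [1.0, 0.3, -0.7]
grip_width: 0.159
```

Call:
drive_tool:
  rows:
    - [[-0.04, 0.2, 0, 0, 0, -0.01], [-0.08, 0.4, 0, 0, 0, -0.02], [-0.12, 0.6, 0, 0, 0, -0.03], [-0.16, 0.8, 0, 0, 0, -0.04], [-0.19, 1.0, 0, 0, 0, -0.043], [-0.19, 1.0, 0, 0, 0, -0.043], [-0.19, 1.0, 0, 0, 0, -0.043]]

```text
time_s: 6.12
eef_pos: [363.1, -54.1, 240.3]
ee_rot: [0.0, 0.999, -0.054, 0.0]
force: [0.0, -1.0, -1.3]
grip_width: 0.154
```

```bash
python3 - <<'E'
from st import *
st()
grab("side","s3",(250,165,410,300));grab("top","t3",(290,130,450,265))
E
```

```text
t 6.12 pos [363.1 -54.1 240.3] yaw -0.1073 zaxis [ 6.e-04 -9.e-04 -1.e+00] F [ 0.03 -1.04 -1.27] M [ 0.07  0.09 -0.06] g 0.154
```

View pics/s3.png

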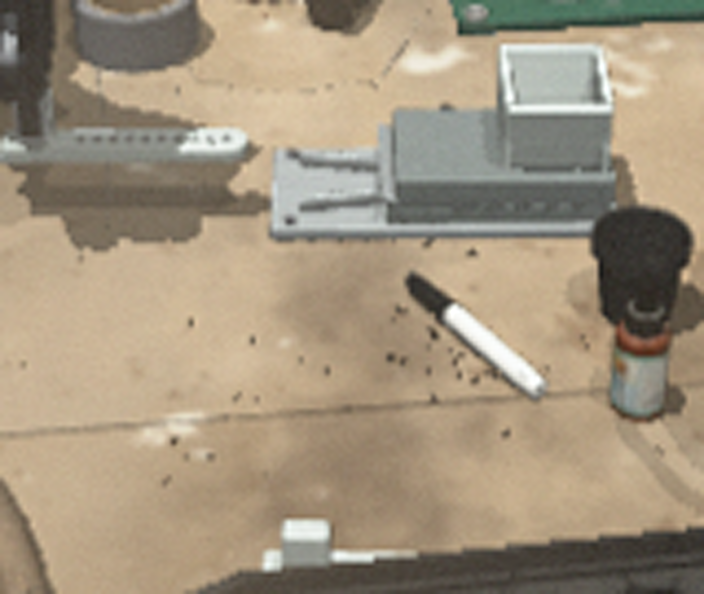

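View pics/t3.png

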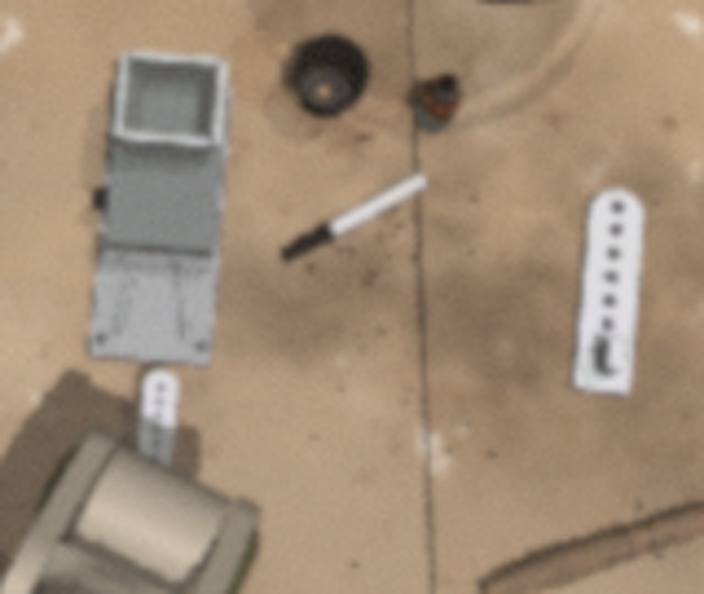

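The bar is in line ahead of the seeder, with the nose at (240,140) in the side view and (160,372) in the top view. I'll overlay the predicted bar pose.

```bash
python3 - <<'E'
from h import *
sp=[601.7,-68.8,-.108];a=-.107
bp=[363.1+60*np.cos(a),-54.1+60*np.sin(a),a,49.4]
for n,b,f in(("top",(300,175,360,240),9),("side",(245,165,345,240),7.5)):
    overlay(f"pics/{n[0]}3_full.png",n,barpolys(bp)+seedpolys(sp)[:1]+seedpolys(sp)[2:]+[(body(sp,boxl(8,157,-45,45,47)),(0,255,0))],n+"ov4",b,f)
E
```

```text
(no output)
```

View pics/topov4.png

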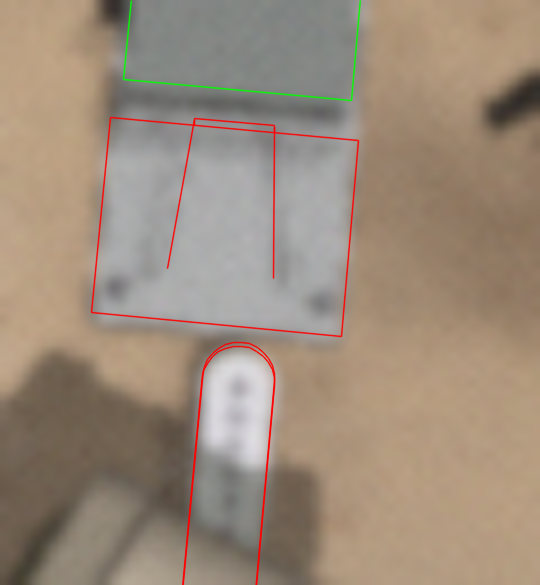

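View pics/sideov4.png

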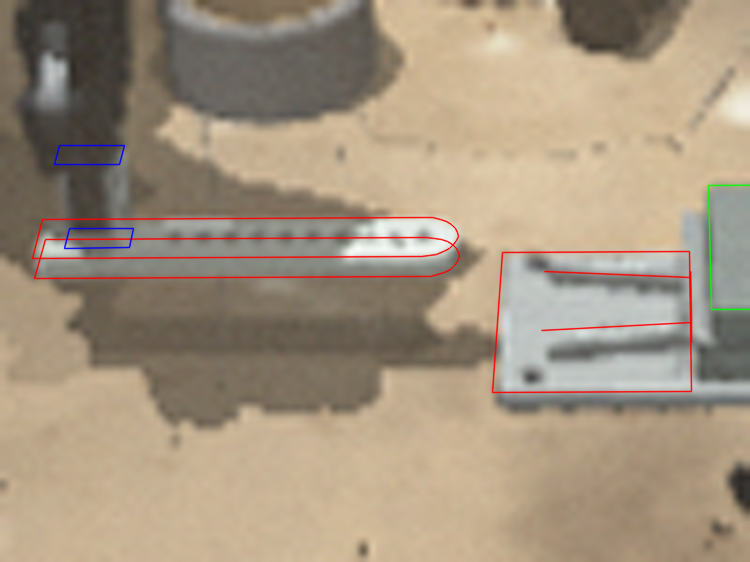

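Call:
drive_tool:
  rows:
    - [[0.0, 0.04, -0.1, 0, 0, 0], [0.01, 0.08, -0.2, 0, 0, 0], [0.011, 0.104, -0.3, 0, 0, 0], [0.011, 0.104, -0.373, 0, 0, 0], [0.011, 0.104, -0.373, 0, 0, 0], [0.011, 0.104, -0.373, 0, 0, 0]]

```text
time_s: 6.98
eef_pos: [364.1, -43.8, 203.1]
ee_rot: [0.0, 0.999, -0.054, 0.0]
force: [0.5, 0.3, -0.8]
grip_width: 0.156
```

```bash
cat > rel.py <<'E'
from st import *
SP=[601.7,-69.4,-.108]
def rel():
    s,m=st();c,sn=np.cos(SP[2]),np.sin(SP[2]);d=s["eef_pos"][:2]-SP[:2]
    y=np.arctan2(m[1,0],m[0,0]);p=s["eef_pos"][:2]+145*np.array([np.cos(y),np.sin(y)])-SP[:2]
    R=np.array([[c,sn],[-sn,c]]);f=R@s["force"][:2]
    print("tcp rel",(R@d).round(1),"nose rel",(R@p).round(1),"Fslot",f.round(2),"dyaw %.4f"%(y-SP[2]),"under z %.1f"%(s["eef_pos"][2]-190.9))
if __name__=="__main__": rel()
E
python3 - <<'E'
from rel import *
rel()
grab("side","s5",(245,165,345,240),7.5)
E
```

```text
t 6.97 pos [364.1 -43.8 203.1] yaw -0.1079 zaxis [ 7.e-04 -9.e-04 -1.e+00] F [ 0.5   0.34 -0.84] M [ 0.04  0.03 -0.02] g 0.156
tcp rel [-2.389e+02 -1.000e-01] nose rel [-93.9  -0.1] Fslot [0.46 0.39] dyaw 0.0001 under z 12.2
```

View pics/s5.png

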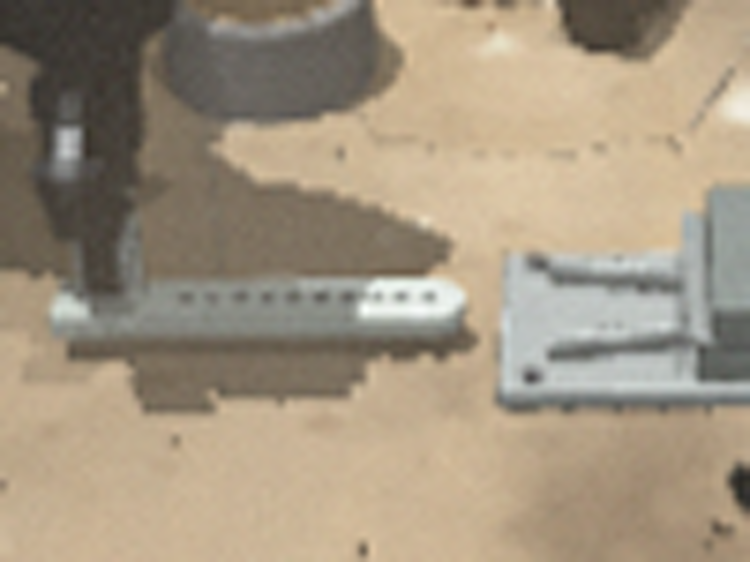

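The bar's axis lines up with the middle of the apron, and the underside is about 2 mm above the plate. I'll advance into the funnel.

Call:
drive_tool:
  rows:
    - [[0.1, -0.011, 0, 0, 0, 0], [0.2, -0.022, 0, 0, 0, 0], [0.3, -0.033, 0, 0, 0, 0], [0.4, -0.043, 0, 0, 0, 0], [0.5, -0.054, 0, 0, 0, 0], [0.6, -0.065, 0, 0, 0, 0], [0.6, -0.065, 0, 0, 0, 0]]

```text
time_s: 7.9
eef_pos: [424.7, -50.4, 203.1]
ee_rot: [0.001, 0.999, -0.054, 0.001]
force: [0.1, 0.8, -1.0]
grip_width: 0.159
```

```bash
python3 - <<'E'
from rel import *
rel()
grab("side","s6",(265,165,345,230),9);grab("top","t6",(300,165,360,230),9)
E
```

```text
t 7.90 pos [424.7 -50.4 203.1] yaw -0.1077 zaxis [ 0.0013 -0.0012 -1.    ] F [ 0.05  0.8  -1.03] M [0.01 0.11 0.07] g 0.159
tcp rel [-1.78e+02 -1.00e-01] nose rel [-33.   -0.1] Fslot [-0.03  0.8 ] dyaw 0.0003 under z 12.2
```

View pics/s6.png

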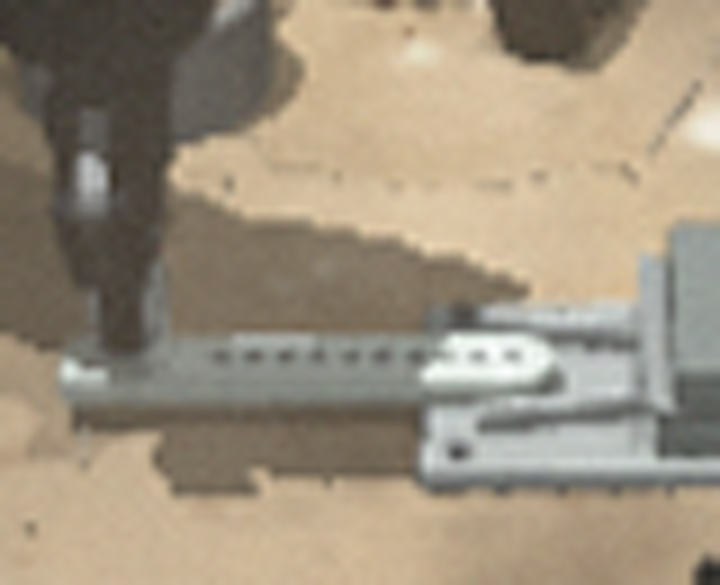

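View pics/t6.png

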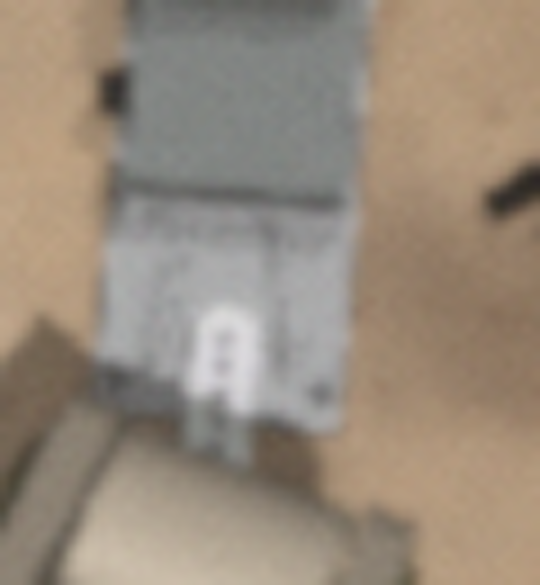

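Both views show the nose between the rails and roughly centred. I'll step in slowly, watching the lateral force.

Call:
drive_tool:
  rows:
    - [[0.03, -0.0032, 0, 0, 0, 0], [0.06, -0.0065, 0, 0, 0, 0], [0.09, -0.0097, 0, 0, 0, 0], [0.12, -0.013, 0, 0, 0, 0], [0.15, -0.0162, 0, 0, 0, 0], [0.18, -0.0195, -0.005, 0, 0, 0], [0.2, -0.0216, -0.008, 0, 0, 0], [0.2, -0.0216, -0.008, 0, 0, 0]]

```text
time_s: 9.0
eef_pos: [444.1, -52.4, 202.2]
ee_rot: [0.0, 0.999, -0.054, 0.0]
force: [-0.2, 0.1, -1.4]
grip_width: 0.151
```

```bash
python3 rel.py
```

```text
t 9.00 pos [444.1 -52.4 202.2] yaw -0.1078 zaxis [ 4.e-04 -8.e-04 -1.e+00] F [-0.25  0.05 -1.41] M [ 0.03  0.1  -0.06] g 0.151
tcp rel [-1.586e+02 -1.000e-01] nose rel [-13.6  -0. ] Fslot [-0.25  0.02] dyaw 0.0002 under z 11.3
```

Call:
drive_tool:
  rows:
    - [[0.015, -0.0016, 0, 0, 0, 0], [0.03, -0.0032, 0, 0, 0, 0], [0.045, -0.0049, 0, 0, 0, 0], [0.06, -0.0065, 0, 0, 0, 0], [0.08, -0.0086, 0, 0, 0, 0], [0.1, -0.0108, 0, 0, 0, 0], [0.1, -0.0108, 0, 0, 0, 0]]

```text
time_s: 9.88
eef_pos: [454.2, -53.4, 202.2]
ee_rot: [0.0, 0.999, -0.054, 0.0]
force: [0.1, 0.4, -1.3]
grip_width: 0.156
```

```bash
python3 - <<'E'
from rel import *
rel()
grab("side","s7",(265,165,345,230),9);grab("top","t7",(300,165,360,230),9)
E
```

```text
t 9.88 pos [454.2 -53.4 202.2] yaw -0.1078 zaxis [ 4.e-04 -8.e-04 -1.e+00] F [ 0.05  0.41 -1.27] M [0.02 0.06 0.  ] g 0.156
tcp rel [-148.4   -0. ] nose rel [-3.4 -0. ] Fslot [0.01 0.41] dyaw 0.0002 under z 11.3
```

View pics/s7.png

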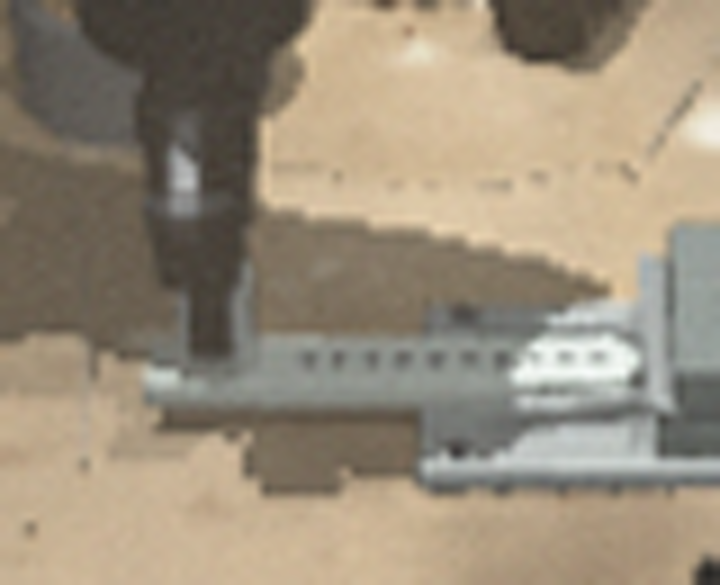

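View pics/t7.png

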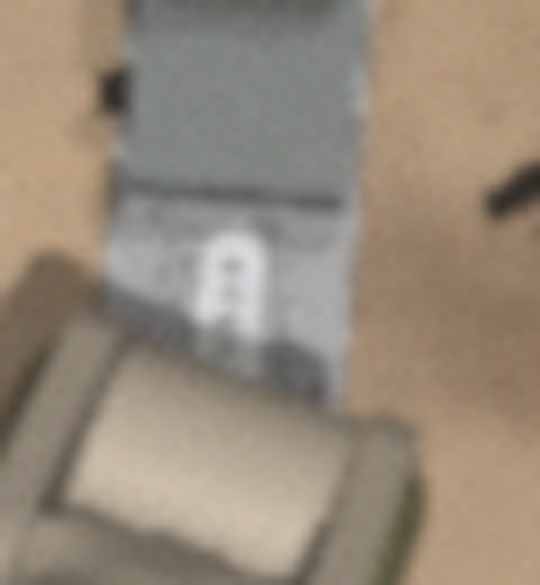

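No contact yet, and the nose is right at the mouth in both views. Continuing in small steps.

Call:
drive_tool:
  rows:
    - [[0.015, -0.0016, 0, 0, 0, 0], [0.03, -0.0032, 0, 0, 0, 0], [0.045, -0.0049, 0, 0, 0, 0], [0.06, -0.0065, 0, 0, 0, 0], [0.07, -0.0076, 0, 0, 0, 0], [0.08, -0.0086, 0, 0, 0, 0]]

```text
time_s: 10.72
eef_pos: [462.1, -54.3, 202.2]
ee_rot: [0.0, 0.999, -0.054, 0.0]
force: [1.5, -0.0, -1.5]
grip_width: 0.156
```

```bash
python3 rel.py
```

```text
t 10.72 pos [462.1 -54.3 202.2] yaw -0.1078 zaxis [ 2.e-04 -8.e-04 -1.e+00] F [ 1.51 -0.01 -1.46] M [0.   0.07 0.01] g 0.156
tcp rel [-140.4   -0. ] nose rel [4.6 0. ] Fslot [1.5  0.16] dyaw 0.0002 under z 11.3
```

Call:
drive_tool:
  rows:
    - [[0.015, -0.0016, 0, 0, 0, 0], [0.03, -0.0032, 0, 0, 0, 0], [0.045, -0.0049, 0, 0, 0, 0], [0.06, -0.0065, 0, 0, 0, 0], [0.08, -0.0086, 0, 0, 0, 0], [0.1, -0.0108, 0, 0, 0, 0], [0.1, -0.0108, 0, 0, 0, 0]]

```text
time_s: 11.6
eef_pos: [472.2, -55.4, 202.1]
ee_rot: [0.0, 0.999, -0.054, 0.0]
force: [0.4, -1.7, -1.3]
grip_width: 0.157
```

```bash
python3 rel.py
```

```text
t 11.60 pos [472.2 -55.4 202.1] yaw -0.1077 zaxis [ 3.e-04 -8.e-04 -1.e+00] F [ 0.37 -1.73 -1.26] M [ 0.    0.03 -0.  ] g 0.157
tcp rel [-130.3   -0. ] nose rel [14.7  0. ] Fslot [ 0.56 -1.68] dyaw 0.0003 under z 11.2
```

Call:
drive_tool:
  rows:
    - [[0.01, -0.0011, 0, 0, 0, 0], [0.02, -0.0022, 0, 0, 0, 0], [0.03, -0.0032, 0, 0, 0, 0], [0.04, -0.0043, 0, 0, 0, 0], [0.05, -0.0054, 0, 0, 0, 0], [0.06, -0.0065, 0, 0, 0, 0], [0.07, -0.0076, 0, 0, 0, 0], [0.07, -0.0076, 0, 0, 0, 0]]

```text
time_s: 12.6
eef_pos: [479.2, -56.1, 202.1]
ee_rot: [0.0, 0.999, -0.054, 0.0]
force: [-0.8, 0.1, -1.5]
grip_width: 0.151
```

```bash
python3 rel.py
```

```text
t 12.60 pos [479.2 -56.1 202.1] yaw -0.1077 zaxis [ 2.e-04 -8.e-04 -1.e+00] F [-0.79  0.11 -1.49] M [-0.06  0.1   0.03] g 0.151
tcp rel [-123.2   -0. ] nose rel [21.8  0. ] Fslot [-0.8   0.02] dyaw 0.0003 under z 11.2
```

Call:
drive_tool:
  rows:
    - [[0.01, -0.0011, 0, 0, 0, 0], [0.02, -0.0022, 0, 0, 0, 0], [0.03, -0.0032, 0, 0, 0, 0], [0.04, -0.0043, 0, 0, 0, 0], [0.05, -0.0054, 0, 0, 0, 0], [0.06, -0.0065, 0, 0, 0, 0], [0.07, -0.0076, 0, 0, 0, 0], [0.08, -0.0086, 0, 0, 0, 0], [0.09, -0.0097, 0, 0, 0, 0]]

```text
time_s: 13.72
eef_pos: [488.3, -57.1, 202.1]
ee_rot: [0.0, 0.999, -0.054, 0.0]
force: [0.2, 1.0, -2.3]
grip_width: 0.16
```

```bash
python3 rel.py
```

```text
t 13.72 pos [488.3 -57.1 202.1] yaw -0.1077 zaxis [ 3.e-04 -8.e-04 -1.e+00] F [ 0.23  0.95 -2.31] M [-0.    0.01 -0.  ] g 0.160
tcp rel [-114.   -0.] nose rel [31.  0.] Fslot [0.12 0.97] dyaw 0.0003 under z 11.2
```

Call:
drive_tool:
  rows:
    - [[0.01, -0.0011, 0, 0, 0, 0], [0.02, -0.0022, 0, 0, 0, 0], [0.03, -0.0032, 0, 0, 0, 0], [0.04, -0.0043, 0, 0, 0, 0], [0.05, -0.0054, 0, 0, 0, 0], [0.06, -0.0065, 0, 0, 0, 0]]

```text
time_s: 14.48
eef_pos: [494.4, -57.8, 202.1]
ee_rot: [0.0, 0.999, -0.054, 0.0]
force: [-0.2, 0.3, -1.4]
grip_width: 0.154
```

```bash
python3 rel.py
```

```text
t 14.47 pos [494.4 -57.8 202.1] yaw -0.1077 zaxis [ 3.e-04 -8.e-04 -1.e+00] F [-0.21  0.33 -1.44] M [ 0.07  0.02 -0.02] g 0.154
tcp rel [-107.9   -0. ] nose rel [37.1  0. ] Fslot [-0.24  0.31] dyaw 0.0003 under z 11.2
```

Call:
drive_tool:
  rows:
    - [[0.01, -0.0011, 0, 0, 0, 0], [0.02, -0.0022, 0, 0, 0, 0], [0.03, -0.0032, 0, 0, 0, 0], [0.04, -0.0043, 0, 0, 0, 0], [0.05, -0.0054, 0, 0, 0, 0], [0.06, -0.0065, 0, 0, 0, 0]]

```text
time_s: 15.22
eef_pos: [500.2, -58.4, 201.9]
ee_rot: [0.0, 0.999, -0.054, -0.0]
force: [-3.2, -0.2, -1.5]
grip_width: 0.157
```

```bash
python3 - <<'E'
from rel import *
rel()
grab("side","s8",(265,165,345,230),9)
E
```

```text
t 15.22 pos [500.2 -58.4 201.9] yaw -0.1077 zaxis [-1.e-03 -5.e-04 -1.e+00] F [-3.18 -0.17 -1.54] M [ 0.01  0.66 -0.09] g 0.157
tcp rel [-102.1   -0. ] nose rel [42.9  0. ] Fslot [-3.15 -0.51] dyaw 0.0003 under z 11.0
```

View pics/s8.png

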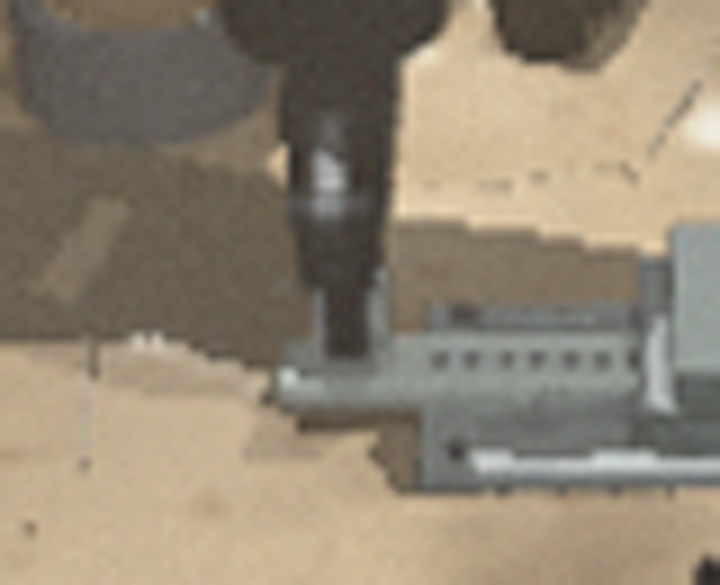

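The bar is going in and the shoe's drag starts, about 3 N. Continuing slowly.

Call:
drive_tool:
  rows:
    - [[0.008, -0.0009, 0, 0, 0, 0], [0.016, -0.0017, 0, 0, 0, 0], [0.024, -0.0026, 0, 0, 0, 0], [0.032, -0.0035, 0, 0, 0, 0], [0.04, -0.0043, 0, 0, 0, 0]]

```text
time_s: 15.9
eef_pos: [504.4, -58.8, 202.0]
ee_rot: [0.0, 0.999, -0.054, -0.0]
force: [-2.5, -0.3, -1.3]
grip_width: 0.151
```

```bash
python3 rel.py
```

```text
t 15.90 pos [504.4 -58.8 202. ] yaw -0.1077 zaxis [-5.e-04 -5.e-04 -1.e+00] F [-2.54 -0.27 -1.3 ] M [-0.    0.54 -0.04] g 0.151
tcp rel [-97.9   0. ] nose rel [47.1  0.1] Fslot [-2.5  -0.54] dyaw 0.0003 under z 11.1
```

Call:
drive_tool:
  rows:
    - [[0.008, -0.0009, 0, 0, 0, 0], [0.016, -0.0017, 0, 0, 0, 0], [0.024, -0.0026, 0, 0, 0, 0], [0.032, -0.0035, 0, 0, 0, 0], [0.04, -0.0043, 0, 0, 0, 0]]

```text
time_s: 16.52
eef_pos: [508.5, -59.3, 202.0]
ee_rot: [0.0, 0.999, -0.054, -0.0]
force: [0.1, -0.0, -1.0]
grip_width: 0.153
```

```bash
python3 rel.py
```

```text
t 16.52 pos [508.5 -59.3 202. ] yaw -0.1077 zaxis [-1.e-04 -7.e-04 -1.e+00] F [ 0.06 -0.02 -0.97] M [0.04 0.13 0.  ] g 0.153
tcp rel [-93.7   0. ] nose rel [51.3  0.1] Fslot [ 0.06 -0.02] dyaw 0.0003 under z 11.1
```

Past the bump, and the stop could now come anywhere. I'll lower the grip force so slip acts as a safeguard, and creep 2 mm per call. I estimate about 8 N/mm at the tip, so each call stays safe.

Call:
drive_tool:
  rows:
    - [[0.007, -0.0008, 0, 0, 0, 0], [0.014, -0.0015, 0, 0, 0, 0], [0.02, -0.0022, 0, 0, 0, 0]]
  force: 30

```text
time_s: 16.9
eef_pos: [510.6, -59.5, 202.0]
ee_rot: [0.0, 0.999, -0.054, -0.0]
force: [-0.6, 0.4, -1.4]
grip_width: 0.155
```

```bash
python3 rel.py
```

```text
t 16.90 pos [510.6 -59.5 202. ] yaw -0.1077 zaxis [-3.e-04 -6.e-04 -1.e+00] F [-0.6   0.37 -1.35] M [0.07 0.13 0.05] g 0.155
tcp rel [-91.7   0. ] nose rel [53.3  0. ] Fslot [-0.64  0.3 ] dyaw 0.0003 under z 11.1
```

Call:
drive_tool:
  rows:
    - [[0.007, -0.0008, 0, 0, 0, 0], [0.014, -0.0015, 0, 0, 0, 0], [0.02, -0.0022, 0, 0, 0, 0]]

```text
time_s: 17.27
eef_pos: [512.6, -59.7, 202.0]
ee_rot: [0.0, 0.999, -0.054, -0.0]
force: [-0.6, -0.2, -0.9]
grip_width: 0.154
```

Call:
drive_tool:
  rows:
    - [[0.007, -0.0008, 0, 0, 0, 0], [0.014, -0.0015, 0, 0, 0, 0], [0.02, -0.0022, 0, 0, 0, 0]]

```text
time_s: 17.65
eef_pos: [514.6, -59.9, 202.0]
ee_rot: [0.0, 0.999, -0.054, -0.0]
force: [-1.0, -0.1, -0.4]
grip_width: 0.154
```

Call:
drive_tool:
  rows:
    - [[0.007, -0.0008, 0, 0, 0, 0], [0.014, -0.0015, 0, 0, 0, 0], [0.02, -0.0022, 0, 0, 0, 0]]

```text
time_s: 18.02
eef_pos: [516.7, -60.2, 202.0]
ee_rot: [0.0, 0.999, -0.054, -0.0]
force: [-0.4, 1.5, -1.5]
grip_width: 0.153
```

Call:
drive_tool:
  rows:
    - [[0.007, -0.0008, 0, 0, 0, 0], [0.014, -0.0015, 0, 0, 0, 0], [0.02, -0.0022, 0, 0, 0, 0]]

```text
time_s: 18.4
eef_pos: [518.7, -60.4, 202.0]
ee_rot: [0.0, 0.999, -0.054, -0.0]
force: [-0.7, 0.5, -1.3]
grip_width: 0.158
```

Call:
drive_tool:
  rows:
    - [[0.007, -0.0008, 0, 0, 0, 0], [0.014, -0.0015, 0, 0, 0, 0], [0.02, -0.0022, 0, 0, 0, 0]]

```text
time_s: 18.77
eef_pos: [520.7, -60.6, 202.0]
ee_rot: [0.0, 0.999, -0.054, -0.0]
force: [-0.6, 0.1, -1.3]
grip_width: 0.152
```

Call:
drive_tool:
  rows:
    - [[0.007, -0.0008, 0, 0, 0, 0], [0.014, -0.0015, 0, 0, 0, 0], [0.02, -0.0022, 0, 0, 0, 0]]

```text
time_s: 19.15
eef_pos: [522.8, -60.8, 202.0]
ee_rot: [0.0, 0.999, -0.054, -0.0]
force: [-1.2, 1.0, -0.6]
grip_width: 0.157
```

Call:
drive_tool:
  rows:
    - [[0.007, -0.0008, 0, 0, 0, 0], [0.014, -0.0015, 0, 0, 0, 0], [0.02, -0.0022, 0, 0, 0, 0]]

```text
time_s: 19.52
eef_pos: [524.8, -61.0, 202.0]
ee_rot: [0.0, 0.999, -0.054, -0.0]
force: [-1.5, 0.3, -1.0]
grip_width: 0.156
```

Call:
drive_tool:
  rows:
    - [[0.007, -0.0008, 0, 0, 0, 0], [0.014, -0.0015, 0, 0, 0, 0], [0.02, -0.0022, 0, 0, 0, 0]]

```text
time_s: 19.9
eef_pos: [526.9, -61.3, 201.9]
ee_rot: [0.0, 0.999, -0.054, -0.0]
force: [-0.4, -0.3, -1.3]
grip_width: 0.158
```

Call:
drive_tool:
  rows:
    - [[0.007, -0.0008, 0, 0, 0, 0], [0.014, -0.0015, 0, 0, 0, 0], [0.02, -0.0022, 0, 0, 0, 0]]

```text
time_s: 20.27
eef_pos: [528.9, -61.5, 201.9]
ee_rot: [0.0, 0.999, -0.054, -0.0]
force: [-1.0, 0.1, -0.9]
grip_width: 0.156
```

Call:
drive_tool:
  rows:
    - [[0.007, -0.0008, 0, 0, 0, 0], [0.014, -0.0015, 0, 0, 0, 0], [0.02, -0.0022, 0, 0, 0, 0]]

```text
time_s: 20.65
eef_pos: [530.9, -61.7, 201.9]
ee_rot: [0.0, 0.999, -0.054, -0.0]
force: [-1.6, 1.2, -1.1]
grip_width: 0.153
```

Call:
drive_tool:
  rows:
    - [[0.007, -0.0008, 0, 0, 0, 0], [0.014, -0.0015, 0, 0, 0, 0], [0.02, -0.0022, 0, 0, 0, 0]]

```text
time_s: 21.02
eef_pos: [533.0, -61.9, 201.9]
ee_rot: [0.0, 0.999, -0.054, -0.0]
force: [-1.0, 1.5, -1.6]
grip_width: 0.151
```

```bash
python3 rel.py
```

```text
t 21.02 pos [533.  -61.9 201.9] yaw -0.1075 zaxis [-7.e-04 -4.e-04 -1.e+00] F [-1.02  1.48 -1.58] M [0.11 0.29 0.09] g 0.151
tcp rel [-69.1   0. ] nose rel [75.9  0.1] Fslot [-1.18  1.36] dyaw 0.0005 under z 11.0
```

Call:
drive_tool:
  rows:
    - [[0.007, -0.0008, 0, 0, 0, 0], [0.014, -0.0015, 0, 0, 0, 0], [0.02, -0.0022, 0, 0, 0, 0]]

```text
time_s: 21.4
eef_pos: [535.0, -62.1, 201.9]
ee_rot: [0.0, 0.999, -0.054, -0.0]
force: [-1.4, 1.0, -1.0]
grip_width: 0.154
```

Call:
drive_tool:
  rows:
    - [[0.007, -0.0008, 0, 0, 0, 0], [0.014, -0.0015, 0, 0, 0, 0], [0.02, -0.0022, 0, 0, 0, 0]]

```text
time_s: 21.78
eef_pos: [537.0, -62.4, 201.9]
ee_rot: [0.0, 0.999, -0.054, -0.0]
force: [-0.9, 0.7, -1.5]
grip_width: 0.156
```

Call:
drive_tool:
  rows:
    - [[0.007, -0.0008, 0, 0, 0, 0], [0.014, -0.0015, 0, 0, 0, 0], [0.02, -0.0022, 0, 0, 0, 0]]

```text
time_s: 22.15
eef_pos: [539.1, -62.6, 201.9]
ee_rot: [0.0, 0.999, -0.054, -0.0]
force: [-1.4, 0.4, -1.0]
grip_width: 0.157
```

Call:
drive_tool:
  rows:
    - [[0.007, -0.0008, 0, 0, 0, 0], [0.014, -0.0015, 0, 0, 0, 0], [0.02, -0.0022, 0, 0, 0, 0]]

```text
time_s: 22.52
eef_pos: [541.1, -62.8, 201.9]
ee_rot: [0.0, 0.999, -0.054, -0.0]
force: [-1.1, 0.8, -1.4]
grip_width: 0.154
```

Call:
drive_tool:
  rows:
    - [[0.007, -0.0008, 0, 0, 0, 0], [0.014, -0.0015, 0, 0, 0, 0], [0.02, -0.0022, 0, 0, 0, 0]]

```text
time_s: 22.9
eef_pos: [543.2, -63.0, 201.9]
ee_rot: [0.0, 0.999, -0.054, -0.0]
force: [-1.5, 0.9, -1.1]
grip_width: 0.153
```

Call:
drive_tool:
  rows:
    - [[0.007, -0.0008, 0, 0, 0, 0], [0.014, -0.0015, 0, 0, 0, 0], [0.02, -0.0022, 0, 0, 0, 0]]

```text
time_s: 23.28
eef_pos: [544.6, -63.1, 201.7]
ee_rot: [0.0, 0.999, -0.054, -0.002]
force: [-11.3, 1.1, 3.0]
grip_width: 0.154
```

Contact with the stop: the force jumped from about 1.5 N to 11.3 N and the TCP stalled at nose depth of about 88 mm. I'll check the state before releasing.

```bash
python3 rel.py
```

```text
t 23.27 pos [544.6 -63.1 201.7] yaw -0.1072 zaxis [-3.9e-03  2.0e-04 -1.0e+00] F [-11.34   1.08   2.98] M [0.13 1.32 0.07] g 0.154
tcp rel [-57.4   0.1] nose rel [87.6  0.2] Fslot [-11.39  -0.15] dyaw 0.0008 under z 10.8
```

Call:
drive_tool:
  rows:
    - [[0, 0, 0, 0, 0, 0], [0, 0, 0, 0, 0, 0]]

```text
time_s: 23.52
eef_pos: [544.6, -63.2, 201.8]
ee_rot: [0.0, 0.999, -0.054, -0.002]
force: [-4.1, 1.5, 0.8]
grip_width: 0.156
```

```bash
python3 rel.py
```

```text
t 23.52 pos [544.6 -63.2 201.8] yaw -0.1073 zaxis [-4.e-03  2.e-04 -1.e+00] F [-4.1   1.52  0.85] M [0.11 0.49 0.16] g 0.156
tcp rel [-57.5   0. ] nose rel [87.5  0.1] Fslot [-4.24  1.07] dyaw 0.0007 under z 10.9
```

Call:
drive_tool:
  rows:
    - [[0.003, -0.0003, 0, 0, 0, 0], [0.005, -0.0005, 0, 0, 0, 0], [0.005, -0.0005, 0, 0, 0, 0]]

```text
time_s: 23.9
eef_pos: [544.8, -63.2, 201.8]
ee_rot: [-0.0, 0.999, -0.054, -0.003]
force: [-7.0, 1.5, 2.6]
grip_width: 0.154
```

Confirmed rigid: 0.2 mm of motion for +3 N. Releasing.

Call:
drive_tool:
  rows:
    - [[0, 0, 0, 0, 0, 0], [0, 0, 0, 0, 0, 0], [0, 0, 0, 0, 0, 0], [0, 0, 0, 0, 0, 0], [0, 0, 0, 0, 0, 0], [0, 0, 0, 0, 0, 0]]
  fingers: 0.2

```text
time_s: 24.65
eef_pos: [544.8, -63.2, 201.7]
ee_rot: [-0.0, 0.999, -0.054, -0.003]
force: [-0.3, 0.3, 0.1]
grip_width: 0.6
```

```bash
python3 - <<'E'
from rel import *
rel()
grab("side","s9",(265,165,345,230),9)
E
```

```text
t 24.65 pos [544.8 -63.2 201.7] yaw -0.1072 zaxis [-5.3e-03  4.0e-04 -1.0e+00] F [-0.26  0.35  0.14] M [-0.02  0.01  0.01] g 0.600
tcp rel [-57.2   0.1] nose rel [87.8  0.2] Fslot [-0.3   0.32] dyaw 0.0008 under z 10.8
```

View pics/s9.png

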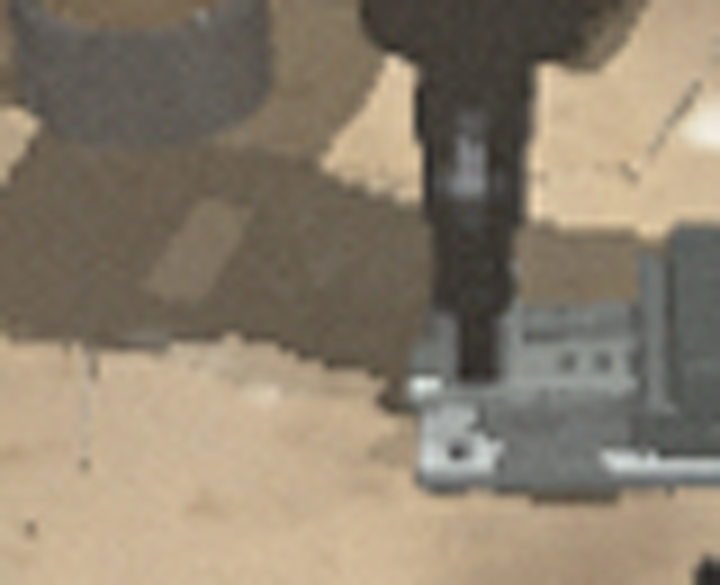

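Fingers are open with no residual force. I'll withdraw straight up, then back toward the robot.

Call:
drive_tool:
  rows:
    - [[0, 0, 0.1, 0, 0, 0], [0, 0, 0.25, 0, 0, 0], [0, 0, 0.45, 0, 0, 0], [0, 0, 0.7, 0, 0, 0], [0, 0, 0.95, 0, 0, 0], [0, 0, 0.95, 0, 0, 0]]

```text
time_s: 25.45
eef_pos: [545.0, -63.2, 299.2]
ee_rot: [0.001, 0.999, -0.054, -0.0]
force: [-1.1, 0.9, -1.1]
grip_width: 0.602
```

Call:
drive_tool:
  rows:
    - [[-0.3, 0, 0.1, 0, 0, 0], [-0.6, -0.1, 0.2, 0, 0, 0], [-1, -0.2, 0.2, 0, 0, 0], [-1, -0.4, 0.2, 0, 0, 0], [-1, -0.6, 0.2, 0, 0, 0], [-1, -0.6, 0.2, 0, 0, 0]]

```text
time_s: 26.2
eef_pos: [444.8, -123.8, 318.7]
ee_rot: [0.0, 0.999, -0.054, -0.001]
force: [0.1, -0.1, 1.1]
grip_width: 0.598
```

Call:
drive_tool:
  rows:
    - [[-0.3, -0.3, 0.1, 0, 0, 0], [-0.6, -0.6, 0.1, 0, 0, 0], [-0.9, -1, 0.1, 0, 0, 0], [-0.9, -1, 0.1, 0, 0, 0], [-0.9, -1, 0.1, 0, 0, 0]]

```text
time_s: 26.82
eef_pos: [355.1, -223.1, 328.5]
ee_rot: [0.0, 0.999, -0.054, -0.001]
force: [-1.2, -0.7, 0.4]
grip_width: 0.597
```

```bash
python3 - <<'E'
from rel import *
rel()
grab("side","s10",(250,165,410,300));grab("top","t10",(290,130,450,265))
E
```

```text
t 26.82 pos [ 355.1 -223.1  328.5] yaw -0.1088 zaxis [-0.0017 -0.     -1.    ] F [-1.2  -0.66  0.4 ] M [ 0.01 -0.01  0.  ] g 0.597
tcp rel [-228.6 -179.4] nose rel [ -83.6 -179.6] Fslot [-1.12 -0.78] dyaw -0.0008 under z 137.6
```

View pics/s10.png

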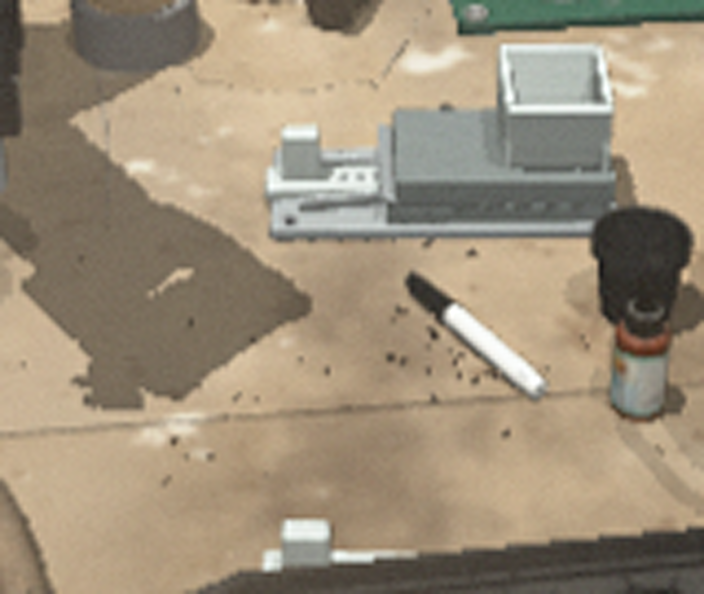

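View pics/t10.png

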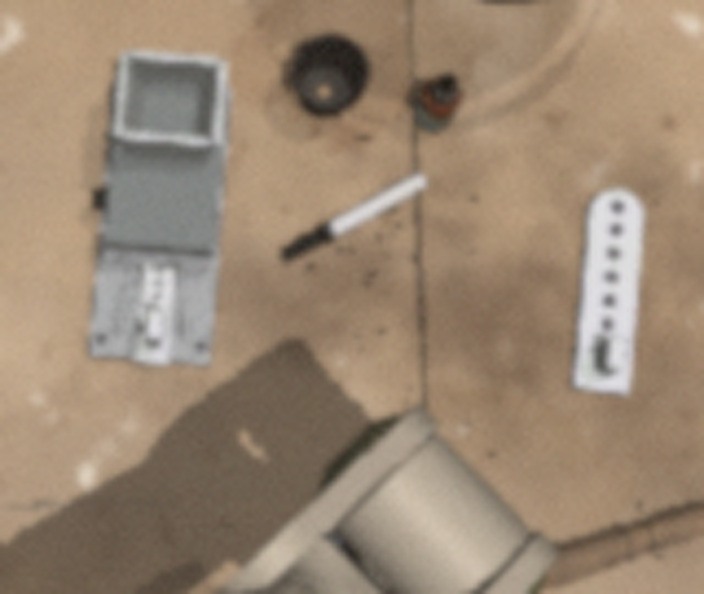

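The bar sits level and in line in the slot. Its tail is level with the front of the apron, about -82 mm, which matches a nose depth of about 88 mm. Marker, dropper and wide bar look unmoved, so I'll hand in.

```bash
python3 -c "
from rig import ctrl
print(ctrl.finish_job())"
```

```text
the job is handed in; nothing more can be done
None
```

The narrow bar is in the seeder slot, nose against the hidden stop, released, and the job is handed in. The hand-in gave no verdict, so whether it passed is not confirmed.

- **Insertion:** I gripped the bar by its fin, lined it up with the funnel and slid it in slowly. The shoe's bump was about 3 N and the drag after it about 1 to 1.5 N.
- **Stop:** It came at about 88 mm nose depth. The measured force jumped to 11.3 N, including the drag. A second light press gave 7 N with only 0.2 mm of movement, so the stop is rigid and the bar is home. These are readings at the end of each move, and none was near 20 N.
- **Last checks:** After release the measured force was about zero. The final pictures show the bar level and in line, with its tail at the apron's front edge, which agrees with 88 mm. The wide bar, marker and dropper look unmoved, and the arm is clear at 26.8 s. I did not check the tape, secateurs or dibber closely in those last pictures, but the arm was never commanded near them.
- **Disagreements:** The two cameras differed by about 2 mm on where the seeder sits sideways, so I used a value between them. The side forces I read stayed under 2 N during insertion. The drag also began at about 43 mm by my estimate, the late end of the stated range.

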